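# Weigh out a mixed order of wrapped treats

## Task

Make up this order at the nut-shop counter: gather all the wrapped treats lying on the counter in the steel scoop, reach the scoop in under the low glass shelf and tip the whole lot from it into the blue pan of the scale, without bumping the shelf. Treats go into the pan only by being tipped from the scoop; if one misses, put it back in the scoop and tip again. Stand the scoop upright again on the middle of its black mat, press the scale's green key fully down once everything is in the pan to print the label, and leave the other things on the counter where they are.

Things in the scene. Friction and masses are not known exactly. Their poses are not given: they have to be found in the camera images.
- gold_mid (a point): wrapped treat: bar in gold foil with a red band, a rigid block 70 x 30 x 22 mm (own x, y, z), about 36 g; this point is its centre. Lies flat at the start, x along its length. May be absent (None).
- red_mid (a point): wrapped treat: bar in red foil with a yellow band, a rigid block 68 x 28 x 24 mm (own x, y, z), about 34 g; this point is its centre. Lies flat at the start, x along its length. May be absent (None).
- green_mid (a point): wrapped treat: cake in green wrap with a white band, a rigid block 62 x 40 x 26 mm (own x, y, z), about 38 g; this point is its centre. Lies flat at the start, x along its length. May be absent (None).
- carton_mid (a point): wrapped treat: small white carton with an orange band, a rigid block 64 x 36 x 30 mm (own x, y, z), about 36 g; this point is its centre. Lies flat at the start, x along its length. May be absent (None).
- blue_mid (a point): wrapped treat: bar in blue wrap with a white band, a rigid block 66 x 34 x 22 mm (own x, y, z), about 34 g; this point is its centre. Lies flat at the start, x along its length. May be absent (None).
- roll_mid (a point): wrapped treat: orange eight-sided roll with two yellow bands, 68 mm long along its own x, 30 mm across its flats, about 34 g; this point is its centre. Lies on a flat at the start. May be absent (None).
- scoop_grip (a point): steel hand scoop, about 250 g: the grip point on of its straight black handle, a level bar along the scoop's x, 110 mm long, 24 mm wide (y), 28 mm high (z). Axes: x points from handle to open front, z up when it stands. This point lies 50 mm above what the scoop stands on, 118 mm behind and 46 mm above scoop_floor. The bar begins 28 mm ahead of this point (10 mm behind the back wall) and ends 82 mm behind it.
- scoop_floor (a point): same scoop, same axes: middle of the inner floor's top face, 4 mm above its underside. The floor runs from 80 mm behind this point (back wall, 65 mm high) to 95 mm ahead (front, open, no lip), 130 mm wide, tapering to 100 mm over the last 35 mm. The side walls flare outward and slope from 65 mm high at the back to 34 mm at 60 mm ahead, then to 10 mm at the front. Slick steel: treats stay put on it up to some 10 degrees of tilt and slide out freely from about 35 degrees.
- scoop_nose (a point): same scoop, same axes: middle of the open front edge, on the top face of the floor, 95 mm ahead of scoop_floor
- mat_top (a point): black rubber mat of the scoop, fixed, 200 x 180 x 4 mm: centre of its top face. The scoop starts standing on it, handle overhanging.
- pan_floor (a point): white counter scale with a blue pan, fixed: centre of the pan's inner floor, 51 mm above the counter. x points away from the keys, into the space under the shelf. The pan is 210 mm (x) by 240 mm (y) outside, walls 5 mm, rim 49 mm above this point. The scale's key panel, 46 mm high, 85 mm deep and 250 mm wide, lies in front of the pan, out from under the shelf.
- key_top (a point): the scale's round green label key, 30 mm across, on the key panel: centre of its top face when up, 22 mm above the panel, 68 mm above the counter
- key (a joint): travel of the green key: 0 up, 0.006 m fully down (5 N); springs back
- shelf_edge (a point): low glass shelf over the pan, fixed, its axes close to those of the pan: middle of the lower front edge, 248 mm above the counter, about 25 mm behind the outer face of the pan's front wall. The board runs 195 mm back (x) from here and 220 mm to either side, underside 250 mm, top 262 mm above the counter.
- shelf: the same glass shelf; origin on the counter 35 mm behind shelf_edge. Two posts 22 mm thick carry it, 100 mm ahead (x) and 200 mm to either side (y) of the origin, with brackets that hang 8 mm below the board; a jar 351 mm above the counter stands on each end of the board.
- jar: bystander, not part of the job: amber glass jar with a red cap, 72 mm across, 115 mm tall; origin under its centre
- dish: bystander, not part of the job: white tasting bowl, 90 mm across, 45 mm tall; origin under its centre
- calculator: bystander, not part of the job: black desk calculator, 150 x 80 x 18 mm, lying flat; origin under its centre
- tape: bystander, not part of the job: roll of amber packing tape lying flat, 90 mm across, 45 mm tall; origin under its centre
- bags: bystander, not part of the job: flat white stack of paper bags, 160 x 110 x 28 mm; origin under its centre
- pack: bystander, not part of the job: flat brown carton with a red panel, 130 x 80 x 50 mm; origin under its centre
Mind the look-alikes: they are no part of the job. Leave any purple look-alike of the part that bears roll_mid alone. Leave any purple look-alike of the part that bears gold_mid alone.

How it is judged:
On the way, in this order (a step that is already met when the one before it is completed fails the run):
1. all the treats are in the scoop at the same time (x of gold_mid in the frame of scoop_floor between -0.09 and 0.09 m and y of gold_mid in the frame of scoop_floor between -0.08 and 0.08 m and z of gold_mid in the frame of scoop_floor between 0 and 0.085 m and x of red_mid in the frame of scoop_floor between -0.09 and 0.09 m and y of red_mid in the frame of scoop_floor between -0.08 and 0.08 m and z of red_mid in the frame of scoop_floor between 0 and 0.085 m and x of green_mid in the frame of scoop_floor between -0.09 and 0.09 m and y of green_mid in the frame of scoop_floor between -0.08 and 0.08 m and z of green_mid in the frame of scoop_floor between 0 and 0.085 m and x of carton_mid in the frame of scoop_floor between -0.09 and 0.09 m and y of carton_mid in the frame of scoop_floor between -0.08 and 0.08 m and z of carton_mid in the frame of scoop_floor between 0 and 0.085 m and x of blue_mid in the frame of scoop_floor between -0.09 and 0.09 m and y of blue_mid in the frame of scoop_floor between -0.08 and 0.08 m and z of blue_mid in the frame of scoop_floor between 0 and 0.085 m and x of roll_mid in the frame of scoop_floor between -0.09 and 0.09 m and y of roll_mid in the frame of scoop_floor between -0.08 and 0.08 m and z of roll_mid in the frame of scoop_floor between 0 and 0.085 m), for 0.3 s.
2. all the treats are tipped into the pan (some may still lean on the scoop's front edge), the scoop tipped by more than 20 degrees with its front edge over the pan (x of gold_mid in the frame of pan_floor between -0.105 and 0.105 m and y of gold_mid in the frame of pan_floor between -0.12 and 0.12 m and z of gold_mid in the frame of pan_floor between 0 and 0.08 m and x of red_mid in the frame of pan_floor between -0.105 and 0.105 m and y of red_mid in the frame of pan_floor between -0.12 and 0.12 m and z of red_mid in the frame of pan_floor between 0 and 0.08 m and x of green_mid in the frame of pan_floor between -0.105 and 0.105 m and y of green_mid in the frame of pan_floor between -0.12 and 0.12 m and z of green_mid in the frame of pan_floor between 0 and 0.08 m and x of carton_mid in the frame of pan_floor between -0.105 and 0.105 m and y of carton_mid in the frame of pan_floor between -0.12 and 0.12 m and z of carton_mid in the frame of pan_floor between 0 and 0.08 m and x of blue_mid in the frame of pan_floor between -0.105 and 0.105 m and y of blue_mid in the frame of pan_floor between -0.12 and 0.12 m and z of blue_mid in the frame of pan_floor between 0 and 0.08 m and x of roll_mid in the frame of pan_floor between -0.105 and 0.105 m and y of roll_mid in the frame of pan_floor between -0.12 and 0.12 m and z of roll_mid in the frame of pan_floor between 0 and 0.08 m and angle between scoop_floor's own z axis and vertical above 0.35 rad and x of scoop_nose in the frame of pan_floor between -0.12 and 0.12 m and y of scoop_nose in the frame of pan_floor between -0.13 and 0.13 m), for 0.2 s.
3. the green key is pressed down, with all the treats in the pan (x of gold_mid in the frame of pan_floor between -0.105 and 0.105 m and y of gold_mid in the frame of pan_floor between -0.12 and 0.12 m and z of gold_mid in the frame of pan_floor between 0 and 0.055 m and x of red_mid in the frame of pan_floor between -0.105 and 0.105 m and y of red_mid in the frame of pan_floor between -0.12 and 0.12 m and z of red_mid in the frame of pan_floor between 0 and 0.055 m and x of green_mid in the frame of pan_floor between -0.105 and 0.105 m and y of green_mid in the frame of pan_floor between -0.12 and 0.12 m and z of green_mid in the frame of pan_floor between 0 and 0.055 m and x of carton_mid in the frame of pan_floor between -0.105 and 0.105 m and y of carton_mid in the frame of pan_floor between -0.12 and 0.12 m and z of carton_mid in the frame of pan_floor between 0 and 0.055 m and x of blue_mid in the frame of pan_floor between -0.105 and 0.105 m and y of blue_mid in the frame of pan_floor between -0.12 and 0.12 m and z of blue_mid in the frame of pan_floor between 0 and 0.055 m and x of roll_mid in the frame of pan_floor between -0.105 and 0.105 m and y of roll_mid in the frame of pan_floor between -0.12 and 0.12 m and z of roll_mid in the frame of pan_floor between 0 and 0.055 m and value of joint key above 0.0045 m), for 0.05 s.
At the end, for the whole second after the job is handed in: Every treat lies in the pan (centre between its walls and below its rim), the scoop stands upright (within 5 degrees) on its mat with the middle of its floor within 50 mm of the mat's centre, and the key has been pressed and is up again (x of gold_mid in the frame of pan_floor between -0.105 and 0.105 m and y of gold_mid in the frame of pan_floor between -0.12 and 0.12 m and z of gold_mid in the frame of pan_floor between 0 and 0.055 m and x of red_mid in the frame of pan_floor between -0.105 and 0.105 m and y of red_mid in the frame of pan_floor between -0.12 and 0.12 m and z of red_mid in the frame of pan_floor between 0 and 0.055 m and x of green_mid in the frame of pan_floor between -0.105 and 0.105 m and y of green_mid in the frame of pan_floor between -0.12 and 0.12 m and z of green_mid in the frame of pan_floor between 0 and 0.055 m and x of carton_mid in the frame of pan_floor between -0.105 and 0.105 m and y of carton_mid in the frame of pan_floor between -0.12 and 0.12 m and z of carton_mid in the frame of pan_floor between 0 and 0.055 m and x of blue_mid in the frame of pan_floor between -0.105 and 0.105 m and y of blue_mid in the frame of pan_floor between -0.12 and 0.12 m and z of blue_mid in the frame of pan_floor between 0 and 0.055 m and x of roll_mid in the frame of pan_floor between -0.105 and 0.105 m and y of roll_mid in the frame of pan_floor between -0.12 and 0.12 m and z of roll_mid in the frame of pan_floor between 0 and 0.055 m and angle between scoop_floor's own z axis and vertical below 0.08 rad and horizontal distance between scoop_floor and mat_top below 0.05 m and z of scoop_floor in the frame of mat_top below 0.012 m and value of joint key below 0.002 m); the robot touches nothing.
It fails at once if the shelf is bumped (more than 6 N) (contact force between shelf and anything else above 6 N).
It fails at once if a bystander is moved by more than 40 mm (distance of any of jar, dish, calculator, tape, bags, pack from where it was at the start of the episode above 0.04 m).
Of gold, red, green, carton, blue, roll only 3 to 5 are there at a start; the rules pass over those that are not, and their reading is None.
At some moment in a run one of gold, red, green, carton, blue, roll may be knocked a few centimetres aside while the robot is not near it.
It also fails if it takes over 210 s, if anything falls off the work surface, if the arm or the gripper's body presses on something with over 40 N, if the wrist force passes 120 N, or if a joint passes its speed limit or range.

## Robot

A 7-joint arm with a two-finger parallel gripper is mounted at the origin on the work surface. World frame = base frame: x ahead of the robot, y to its left, z up, the work surface at z = 0. Lengths are in m, angles in rad, forces in N, time in s.
With the tool pointing down it reaches from about 0.4 to 0.85 m from the base axis. Payload 4.5 kg.
Tool frame: the origin (TCP) lies at the very end of the fingers, on their centre line; the grasp point (between the pads) lies 19 mm behind it (tcp_to_grasp is the z of the grasp point in the tool frame, in m); z points along the fingers, y is the line along which they close (so a half turn about z gives the same grasp; the last joint's range is limited). The gripper opens to 88 mm and grips with 3 to 60 N. Pads are 18 mm wide; open, the fingers measure 123 mm over their backs; the gripper's body (75 mm by 187 mm) begins 45 mm behind the grasp point.
Start: joints at [-1.13, 0.689, -0.195, 1.565, 0.157, 0.902, -0.215], TCP at [0.247, 0.574, 0.239] pointing down, gripper open.
Joint ranges: [-3.01, 3.01], [-0.46, 2.08], [-1.47, 1.51], [0.13, 2.56], [-1, 4.14], [0.04, 2.09], [-2.66, 2.66]. Speed limits (rad/s): [2.57, 2.57, 3.14, 3.14, 3.14, 3.14, 3.14].

## Interface

Orientations are given as a unit quaternion [x, y, z, w].
In Python, from plant import * gives the robot as it stands. The module is installed in compiled form; this text tells all that it offers.
- The arm moves only by the shell command python3 -m jog 'ROWS' [OPENING] [FORCE]. ROWS is JSON, a list that holds one entry, the list of rows, each a list of 6 numbers: the shift along the tool's x, y, z in m, then the turn, a rotation vector about the tool's x, y, z in rad. In form: [[[dx, dy, dz, ax, ay, az], ...]]. A call has 1 to 12 rows; each row shifts and turns the commanded pose from where the row before left it, along the tool's axes as they then stand; what a row does not reach is not made up. A row lasts 1/8 s, in which the tool goes at most 62.5 mm and 10.7 degrees, less where a joint would pass 70% of its speed; a pose out of reach is approached as far as the arm can. A call with a gripper value outside its range is refused whole. OPENING is the finger opening in m, from 0 to 0.0881, set as the call begins (- or left out, the last holds). The fingers move at their own pace and stop on an object; FORCE is the grip in N (left out, the last holds). Time passes only in rows, so rows that do not move let the fingers close. It gives the time, the measured TCP pose, the force, the opening and the grip force at its end, in the units of the state.
- get_state(): the state, without advancing time (a new reading comes with each control period).
- snapshot(name): name is "scene" or "top"; returns a dict with "frame" (400x640x3 uint8, red, green, blue), "mtx" (3x3 intrinsics, pixels), "xyz" and "orientation" of the camera in the world. Camera axes: x right, y down, z forward; pixel columns grow to the right and rows downward; lengths in m; the calibration is good to about 2 mm. A picture is of the moment at which its call begins. There is no depth.
- finish_job(): hands the job in; it is judged then, once.
The state is a dict: "clock": time; "q": joint angles; "qd": joint speeds; "joint_torque": joint torques, N m; "tool_pos": TCP position; "eef_rot": TCP orientation; "contact_force": force on the tool from outside, world axes, zero at the start; "moment": the same for the moment, N m; "opening": opening from 0.0 (shut) to 1.0 (fully open); "finger_force": force on a finger pad.
Only numpy, scipy, OpenCV 4.12 (cv2) and the standard library are available. Lean on these libraries where they do the work, as an engineer would, in place of code of your own. Each camera call takes 0.05 s, during which the arm holds its last target. There are 200 camera calls.

## Working session

There is one attempt and no reset: what is moved stays moved. The work goes in short steps, Python scripts to look and compute and a shell command to move; the robot and the scene stay as the last step left them, time stands still between calls to the robot, and variables do not carry over. Pictures are saved under pics/ and viewed, at most 17 in all, crops included, and the job is handed in when it is done.

```bash
mkdir -p pics
cat > h.py <<'E'
from plant import *
import numpy as np, cv2
from scipy.spatial.transform import Rotation as R
def snap(n,f):
    s=snapshot(n); cv2.imwrite('pics/'+f,cv2.cvtColor(s['frame'],cv2.COLOR_RGB2BGR))
    np.savez('pics/'+n+'.npz',**{k:np.array(v) for k,v in s.items()}); return s
def w(s,u,v,z):
    d=R.from_quat(s['orientation']).apply(np.linalg.inv(s['mtx'])@[u,v,1.]); p=np.array(s['xyz'])
    return p+d*(z-p[2])/d[2]
def px(s,P):
    c=R.from_quat(s['orientation']).inv().apply(np.array(P)-s['xyz']); q=s['mtx']@c; return q[:2]/q[2]
E
python3 - <<'E'
from h import *
for n in("top","scene"):
    s=snap(n,n+'0.png'); print(n,s['mtx'],s['xyz'],s['orientation'])
print(get_state())
E
```

```text
top [[462.75669178   0.         326.68494503]
 [  0.         462.75669178 198.89026911]
 [  0.           0.           1.        ]] [ 0.32743094 -0.00780692  1.53429459] [-0.70261881  0.70929406 -0.04038963  0.03996774]
scene [[385.86078548   0.         327.32092693]
 [  0.         385.86078548 200.25211327]
 [  0.           0.           1.        ]] [0.77810672 0.82703821 0.87843366] [ 0.15926195  0.88575277 -0.42975674 -0.07339493]
{'clock': 0.1, 'q': array([-1.13020035,  0.68986993, -0.19453263,  1.56623894,  0.15727326,
        0.90251354, -0.21510576]), 'qd': array([ 0.00158981, -0.00364605,  0.00026973, -0.00404404, -0.00171044,
       -0.00221554,  0.00054958]), 'joint_torque': array([-3.08410556e-03, -5.28500569e+01, -1.27181388e+00, -1.53839153e+01,
       -5.26594219e-02,  2.01462208e-03,  2.19102594e-05]), 'tool_pos': array([0.24709547, 0.5734581 , 0.23800968]), 'eef_rot': array([ 2.01967259e-01,  9.79391930e-01, -8.12073193e-04, -1.18245374e-04]), 'contact_force': array([-0.01649179, -0.85859908, -0.3593553 ]), 'moment': array([-0.04632374,  0.01004614,  0.02491859]), 'finger_force': 0.0, 'opening': 1.000098391523348}
```

View pics/top0.png

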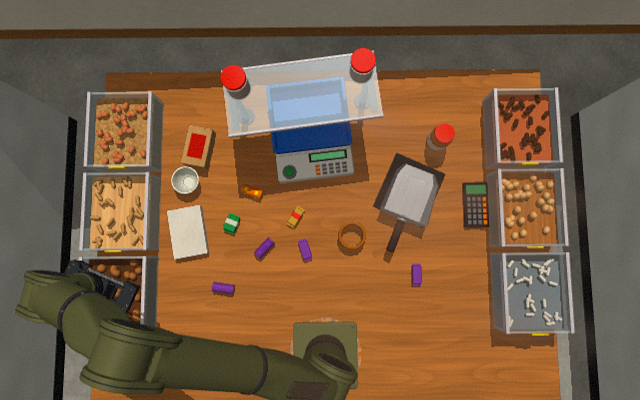

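View pics/scene0.png

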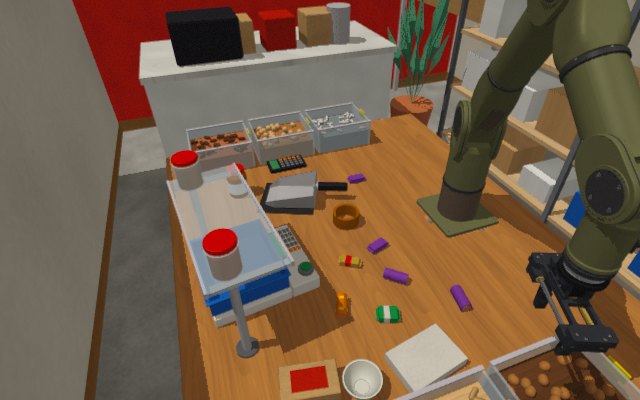

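Top view: roll near (252,193), gold (296,216), green (231,223), scoop with its floor at (410,195) and handle down to (390,253), green key (289,171); there are four purple decoys. Now I'll measure these with colour masks.

```bash
cat > meas.py <<'E'
from h import *
def treats(s,rng=((150,230,330,250))):
    f=s['frame']; hsv=cv2.cvtColor(f,cv2.COLOR_RGB2HSV); return hsv
def blob(s,u0,v0,u1,v1,lo,hi,z):
    hsv=cv2.cvtColor(s['frame'],cv2.COLOR_RGB2HSV)[v0:v1,u0:u1]
    m=cv2.inRange(hsv,np.array(lo),np.array(hi))
    ys,xs=np.nonzero(m)
    pts=np.array([w(s,x+u0,y+v0,z)[:2] for x,y in zip(xs,ys)],dtype=np.float32)
    (c,sz,a)=cv2.minAreaRect(pts); e=np.linalg.eigh(np.cov(pts.T))[1][:,1]
    return len(pts),np.round(pts.mean(0),3),np.round(c,3),np.round(sz,3),'yaw',round(float(np.degrees(np.arctan2(e[1],e[0]))),1)
E
python3 - <<'E'
from meas import *
s=dict(np.load('pics/top.npz'))
print('gold',blob(s,284,202,310,230,(20,150,140),(32,255,255),.022))
print('goldall',blob(s,284,202,310,230,(0,215,120),(32,255,255),.022))
print('roll',blob(s,238,180,268,206,(8,235,120),(28,255,255),.03))
print('green',blob(s,218,208,246,240,(45,120,50),(85,255,255),.026))
print('key',blob(s,280,162,299,182,(45,100,40),(85,255,255),.068))
print('handle',blob(s,384,210,408,262,(0,0,0),(180,255,60),.064))
for n,u,v,z in[('tipL',390,157,0.014),]: pass
v=cv2.cvtColor(s['frame'],cv2.COLOR_RGB2BGR)
a=cv2.resize(v[140:260,365:455],None,fx=6,fy=6,interpolation=cv2.INTER_CUBIC)[:, :540]
b=cv2.resize(v[180:240,210:310],None,fx=5,fy=5,interpolation=cv2.INTER_CUBIC)
c=cv2.resize(v[40:185,215:390],(500,414),interpolation=cv2.INTER_CUBIC)
cv2.imwrite('pics/a.png',cv2.resize(a,(450,600))); 
cv2.imwrite('pics/b.png',cv2.resize(np.vstack([c,cv2.resize(b,(500,300))]),(420,600)))
cv2.imwrite('pics/ab.png',np.hstack([cv2.imread('pics/a.png')[:, :380],cv2.imread('pics/b.png')]))
E
```

```text
gold (63, array([0.441, 0.097], dtype=float32), array([0.443, 0.094]), array([0.024, 0.066]), 'yaw', 145.1)
goldall (48, array([0.447, 0.093], dtype=float32), array([0.447, 0.092]), array([0.03 , 0.019]), 'yaw', 62.2)
roll (144, array([0.526, 0.237], dtype=float32), array([0.527, 0.238]), array([0.068, 0.028]), 'yaw', 70.8)
green (148, array([0.421, 0.304], dtype=float32), array([0.424, 0.303]), array([0.041, 0.059]), 'yaw', 154.9)
key (66, array([0.586, 0.111], dtype=float32), array([0.586, 0.111]), array([0.026, 0.026]), 'yaw', -157.1)
handle (69, array([ 0.345, -0.214], dtype=float32), array([ 0.354, -0.217]), array([0.023, 0.055]), 'yaw', 148.4)
```

View pics/ab.png

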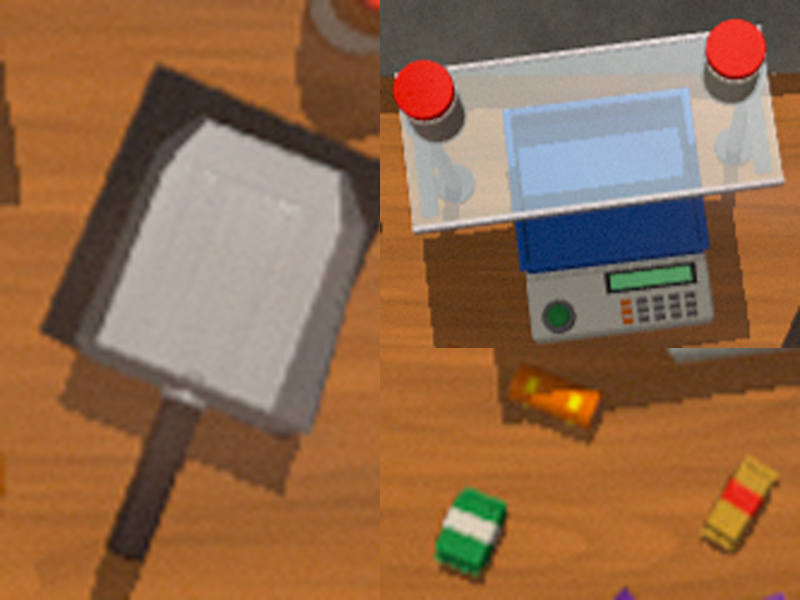

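Run:
```python
from meas import *
s=dict(np.load('pics/top.npz'))
A=lambda X,Y,z:w(s,365+X/5,140+Y/5,z)
C=lambda X,Y,z:w(s,215+(X-380)/2.4,40+Y/2.4,z)
nose=A(273,145,.008);back=A(168,375,.008);he=A(126,555,.06);hs=A(187,400,.066)
for n,p in dict(nose=nose,back=back,he=he,hs=hs).items():print(n,p.round(3))
d=nose-back;print('scoop len',np.linalg.norm(d),'yaw',np.degrees(np.arctan2(d[1],d[0])))
d2=nose-he;print('yaw2',np.degrees(np.arctan2(d2[1],d2[0])),np.linalg.norm(d2[:2]),'exp .295')
m=[A(158,65,.004),A(43,330,.004)];print('mat edge',m[0].round(3),m[1].round(3),np.linalg.norm(m[0]-m[1]),np.degrees(np.arctan2(*(m[0]-m[1])[[1,0]])))
p=[C(*q,.1) for q in((518,270),(710,247),(690,90),(503,108))];print('pan',np.round(p,3),np.linalg.norm(p[0]-p[1]),np.linalg.norm(p[1]-p[2]))
e=p[0]-p[1];print('pan yaw',np.degrees(np.arctan2(-e[0],e[1])))
f=[C(413,230,.25),C(783,183,.25)];print('shelf',np.round(f,3),np.linalg.norm(f[0]-f[1]));e=f[0]-f[1];print(np.degrees(np.arctan2(-e[0],e[1])))
print('panc',(sum(p)/4).round(3))
print('key',C(558,316,.068).round(3))
st=get_state();print(R.from_quat(st['eef_rot']).as_matrix().round(3))
```

```text
nose [ 0.599 -0.321  0.008]
back [ 0.446 -0.247  0.008]
he [ 0.328 -0.209  0.06 ]
hs [ 0.425 -0.249  0.066]
scoop len 0.17061363852496397 yaw -25.85669847689552
yaw2 -22.456592979407617 0.2938335514235178 exp .295
mat edge [ 0.655 -0.246  0.004] [ 0.477 -0.165  0.004] 0.19610734578305358 -24.455449019870947
pan [[ 0.64   0.16   0.1  ]
 [ 0.669 -0.093  0.1  ]
 [ 0.884 -0.069  0.1  ]
 [ 0.861  0.181  0.1  ]] 0.25453150436650074 0.2162112838030476
pan yaw 6.423815508147852
shelf [[ 0.657  0.267  0.25 ]
 [ 0.71  -0.172  0.25 ]] 0.44193785176719136
6.881668784054799
panc [0.763 0.045 0.1  ]
key [0.584 0.11  0.068]
[[-0.918  0.396 -0.001]
 [ 0.396  0.918 -0.002]
 [-0.    -0.002 -1.   ]]
```

```bash
cat >> h.py <<'E'
def to(p,yaw=None,rot=None):
    """print the turn (rotvec, tool) and then the shift in the turned tool frame; yaw = heading of tool y, deg"""
    st=get_state(); r=R.from_quat(st['eef_rot']); 
    if rot is None:
        if yaw is None: yaw=np.degrees(np.arctan2(*r.as_matrix()[[1,0],1]))
        c=[]
        for k in(0,180):
            t=np.radians(yaw+k); y=[np.cos(t),np.sin(t),0]; z=[0,0,-1]; x=np.cross(y,z); c.append(R.from_matrix(np.c_[x,y,z]))
        rot=min(c,key=lambda q:(r.inv()*q).magnitude())
    print('turn',(r.inv()*rot).as_rotvec().round(4),'then shift',rot.inv().apply(np.array(p)-st['tool_pos']).round(4),'| t',round(st['clock'],1),'tcp',st['tool_pos'].round(4),'F',st['contact_force'].round(1))
E
python3 - <<'E'
from h import *
to([.423,.303,.14],64.9)
E
```

```text
turn [-0.0016  0.0001  0.0313] then shift [-0.274  -0.1703  0.098 ] | t 0.1 tcp [0.2471 0.5735 0.238 ] F [-0.  -0.9 -0.4]
```

```bash
python3 -m jog '[[[-0.027,-0.017,0,0,0,0.0313],[-0.027,-0.017,0,0,0,0],[-0.027,-0.017,0,0,0,0],[-0.027,-0.017,0,0,0,0],[-0.027,-0.017,0.01,0,0,0],[-0.027,-0.017,0.015,0,0,0],[-0.027,-0.017,0.015,0,0,0],[-0.027,-0.017,0.015,0,0,0],[-0.027,-0.017,0.015,0,0,0],[-0.027,-0.017,0.015,0,0,0],[0,0,0,0,0,0],[0,0,0,0,0,0]]]' 0.06 20
python3 - <<'E'
from meas import *
to([.423,.303,.009],64.9)
s=snap('scene','s1.png'); snap('top','t1.png')
E
```

```text
clock: 1.6
tool_pos: [0.4201, 0.3072, 0.1539]
eef_rot: [0.217, 0.976, 0.001, -0.0]
contact_force: [0.2, -0.6, 0.4]
opening: 0.683
finger_force: 0.0
turn [ 0.001  -0.0007  0.0008] then shift [-0.0044 -0.0025  0.1449] | t 1.6 tcp [0.4201 0.3072 0.1539] F [ 0.2 -0.6  0.4]
```

View pics/s1.png

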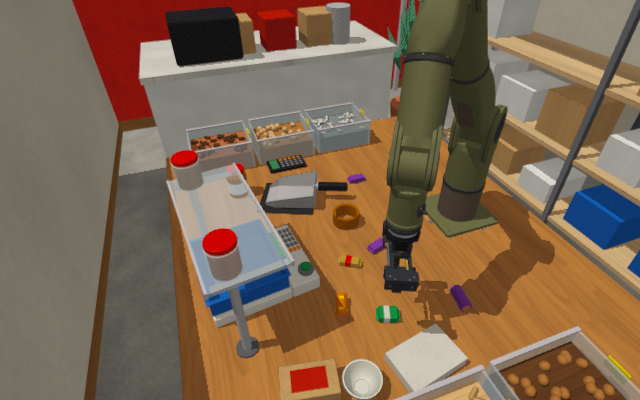

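View pics/t1.png

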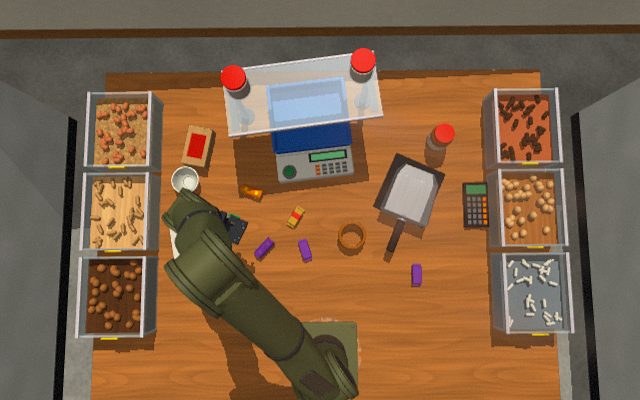

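The previously hidden area holds no further treats, so there are three: gold, roll and green. The scene view shows green at (388,314) unmoved. I'll descend on it.

```bash
python3 -m jog '[[[-0.004,-0.0025,0.03,0,0,0],[0,0,0.03,0,0,0],[0,0,0.03,0,0,0],[0,0,0.025,0,0,0],[0,0,0.015,0,0,0],[0,0,0.010,0,0,0],[0,0,0.004,0,0,0],[0,0,0,0,0,0],[0,0,0,0,0,0]]]' 0.06 20
python3 -m jog '[[[0,0,0,0,0,0],[0,0,0,0,0,0],[0,0,0,0,0,0],[0,0,0,0,0,0]]]' 0.0 20
python3 -m jog '[[[0,0,-0.02,0,0,0],[0,0,-0.03,0,0,0],[0,0,-0.04,0,0,0],[0,0,-0.04,0,0,0],[0,0,-0.03,0,0,0],[0,0,0,0,0,0]]]'
python3 - <<'E'
from h import *
t=np.radians(-24.5);X=np.array([np.cos(t),np.sin(t)]);Y=np.array([-X[1],X[0]])
nose=np.array([.599,-.321]);fl=nose-.095*X
print('floor',fl,'grip',fl-.118*X)
to(list(fl+.04*X)+[.17],65.5)
E
```

```text
clock: 2.82
tool_pos: [0.4234, 0.3024, 0.0103]
eef_rot: [0.217, 0.976, 0.0, 0.0]
contact_force: [-0.1, 0.2, -0.2]
opening: 0.68
finger_force: 0.0
clock: 3.32
tool_pos: [0.4232, 0.3023, 0.01]
eef_rot: [0.217, 0.976, 0.0, 0.0]
contact_force: [-0.1, -0.2, 2.5]
opening: 0.459
finger_force: 19.8
clock: 4.08
tool_pos: [0.424, 0.3028, 0.1715]
eef_rot: [0.217, 0.976, 0.002, 0.001]
contact_force: [-0.4, 0.5, -1.2]
opening: 0.454
finger_force: 19.8
floor [ 0.51255368 -0.28160414] grip [ 0.40517825 -0.23267034]
turn [ 0.0038  0.0018 -0.0108] then shift [-0.3629 -0.4951  0.0015] | t 4.1 tcp [0.424  0.3028 0.1715] F [-0.4  0.5 -1.2]
```

```bash
python3 -m jog '[[[-0.03,-0.041,0,0,0,-0.0108],[-0.03,-0.041,0,0,0,0],[-0.03,-0.041,0,0,0,0],[-0.03,-0.041,0,0,0,0],[-0.03,-0.041,0,0,0,0],[-0.03,-0.041,0,0,0,0],[-0.03,-0.041,0,0,0,0],[-0.03,-0.041,0,0,0,0],[-0.03,-0.041,0,0,0,0],[-0.03,-0.041,0,0,0,0],[-0.03,-0.041,0,0,0,0],[-0.03,-0.041,0,0,0,0]]]'
python3 - <<'E'
from h import *
s=dict(np.load('pics/top.npz'))
j=w(s,444,133,.115);print('jar',j)
t=np.radians(-24.5);X=np.array([np.cos(t),np.sin(t)]);Y=np.array([-X[1],X[0]])
fl=np.array([.511,-.286])
print('jar in scoop',(j[:2]-fl)@X,(j[:2]-fl)@Y)
to(list(fl+.04*X)+[.17],65.5)
E
```

```text
clock: 5.58
tool_pos: [0.5455, -0.2962, 0.1678]
eef_rot: [0.212, 0.977, 0.0, -0.001]
contact_force: [0.2, -0.2, -0.6]
opening: 0.449
finger_force: 19.8
jar [ 0.69412514 -0.37951662  0.115     ]
jar in scoop 0.2054174990094096 -0.009155746445800833
turn [ 0.0004 -0.0029  0.0005] then shift [-0.0044 -0.0051 -0.0022] | t 5.6 tcp [ 0.5455 -0.2962  0.1678] F [ 0.2 -0.2 -0.6]
```

```bash
python3 -m jog '[[[-0.004,-0.005,0.03,0,0,0],[0,0,0.03,0,0,0],[0,0,0.03,0,0,0],[0,0,0.03,0,0,0],[0,0,0.015,0,0,0],[0,0,0.008,0,0,0],[0,0,0.004,0,0,0],[0,0,0,0,0,0]]]'
python3 -m jog '[[[0,0,0,0,0,0],[0,0,0,0,0,0],[0,0,0,0,0,0]]]' 0.052 20
python3 -m jog '[[[0,0,-0.02,0,0,0],[0,0,-0.03,0,0,0],[0,0,-0.04,0,0,0],[0,0,-0.04,0,0,0],[0,0,-0.02,0,0,0],[0,0,0,0,0,0]]]'
python3 - <<'E'
from h import *
to([.442,.095,.15],56)
E
```

```text
clock: 6.58
tool_pos: [0.5482, -0.3013, 0.0231]
eef_rot: [0.212, 0.977, -0.0, 0.0]
contact_force: [-0.2, -0.0, 0.4]
opening: 0.455
finger_force: 19.8
clock: 6.95
tool_pos: [0.548, -0.3012, 0.023]
eef_rot: [0.212, 0.977, -0.0, 0.0]
contact_force: [-0.4, 0.3, 1.0]
opening: 0.589
finger_force: 0.0
clock: 7.7
tool_pos: [0.5491, -0.3016, 0.1756]
eef_rot: [0.212, 0.977, -0.0, 0.002]
contact_force: [-0.5, -0.4, -0.4]
opening: 0.588
finger_force: 0.0
turn [0.0005 0.0049 0.166 ] then shift [0.3106 0.2689 0.0256] | t 7.7 tcp [ 0.5491 -0.3016  0.1756] F [-0.5 -0.4 -0.4]
```

```bash
python3 -m jog '[[[0,0,0,0,0,0.166],[0.031,0.027,0,0,0,0],[0.031,0.027,0,0,0,0],[0.031,0.027,0,0,0,0],[0.031,0.027,0,0,0,0],[0.031,0.027,0,0,0,0],[0.031,0.027,0,0,0,0],[0.031,0.027,0,0,0,0],[0.031,0.027,0,0,0,0],[0.031,0.027,0,0,0,0],[0.031,0.027,0.02,0,0,0],[0,0,0,0,0,0]]]' 0.055 20
python3 - <<'E'
from meas import *
s=snap('scene','s2.png')
for n,P in dict(gold=(.442,.095,.011),roll=(.527,.238,.015)).items(): print(n,px(s,P))
cv2.imwrite('pics/s2c.png',cv2.resize(cv2.cvtColor(s['frame'],cv2.COLOR_RGB2BGR)[160:340,240:480],None,fx=3,fy=3))
to([.442,.095,.009],56)
E
```

```text
clock: 9.2
tool_pos: [0.4397, 0.0995, 0.1515]
eef_rot: [0.289, 0.957, 0.0, -0.002]
contact_force: [-0.2, -0.7, 1.2]
opening: 0.623
finger_force: 0.0
gold [350.01845779 260.57931585]
roll [341.55393252 304.80263307]
turn [-0.0018 -0.0019  0.004 ] then shift [-0.0025 -0.001   0.143 ] | t 9.2 tcp [0.4405 0.0972 0.152 ] F [-0.2 -0.1  0.3]
```

View pics/s2c.png

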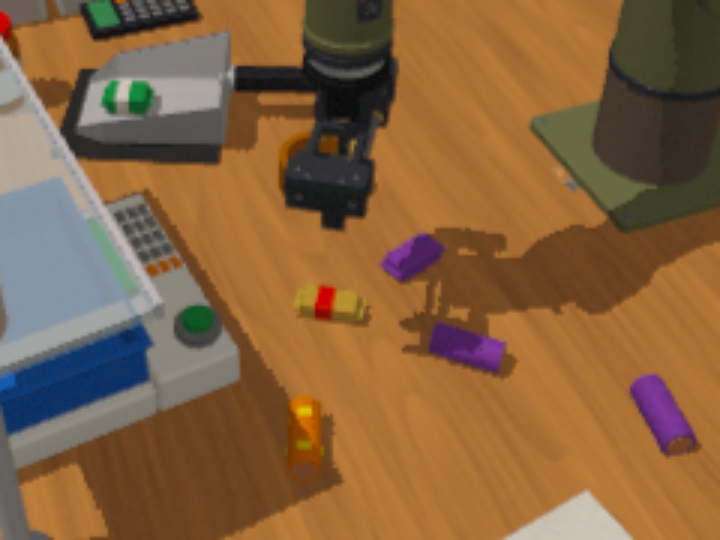

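Green lies in the scoop at crop (127,97). Gold (350,261) and the roll (342,306) match the predicted pixels. Grasping gold.

```bash
python3 -m jog '[[[-0.0025,-0.001,0.03,0,0,0],[0,0,0.03,0,0,0],[0,0,0.03,0,0,0],[0,0,0.025,0,0,0],[0,0,0.015,0,0,0],[0,0,0.010,0,0,0],[0,0,0.004,0,0,0],[0,0,0,0,0,0],[0,0,0,0,0,0]]]' 0.055 20
python3 -m jog '[[[0,0,0,0,0,0],[0,0,0,0,0,0],[0,0,0,0,0,0],[0,0,0,0,0,0]]]' 0.0 20
python3 -m jog '[[[0,0,-0.02,0,0,0],[0,0,-0.03,0,0,0],[0,0,-0.04,0,0,0],[0,0,-0.04,0,0,0],[0,0,-0.03,0,0,0],[0,0,0,0,0,0]]]'
python3 - <<'E'
from h import *
t=np.radians(-24.5);X=np.array([np.cos(t),np.sin(t)]);Y=np.array([-X[1],X[0]])
fl=np.array([.511,-.286])
to(list(fl-.035*X+.028*Y)+[.17],65.5)
E
```

```text
clock: 10.38
tool_pos: [0.4468, 0.0936, 0.012]
eef_rot: [0.293, 0.956, -0.002, -0.003]
contact_force: [1.0, 0.1, 0.0]
opening: 0.625
finger_force: 0.0
clock: 10.88
tool_pos: [0.4466, 0.0945, 0.012]
eef_rot: [0.292, 0.956, -0.002, -0.003]
contact_force: [0.1, -0.6, 2.2]
opening: 0.336
finger_force: 19.9
clock: 11.62
tool_pos: [0.4486, 0.0949, 0.1733]
eef_rot: [0.293, 0.956, -0.0, -0.001]
contact_force: [0.4, -1.3, -0.9]
opening: 0.343
finger_force: 19.9
turn [-0.0013 -0.0022 -0.1665] then shift [-0.1798 -0.2927  0.0033] | t 11.6 tcp [0.4486 0.0949 0.1733] F [ 0.4 -1.3 -0.9]
```

```bash
python3 -m jog '[[[0,0,0,0,0,-0.1665],[-0.018,-0.0293,0,0,0,0],[-0.018,-0.0293,0,0,0,0],[-0.018,-0.0293,0,0,0,0],[-0.018,-0.0293,0,0,0,0],[-0.018,-0.0293,0,0,0,0],[-0.018,-0.0293,0,0,0,0],[-0.018,-0.0293,0,0,0,0],[-0.018,-0.0293,0,0,0,0],[-0.018,-0.0293,0,0,0,0],[-0.018,-0.0293,0,0,0,0],[0,0,0,0,0,0]]]'
python3 - <<'E'
from h import *
t=np.radians(-24.5);X=np.array([np.cos(t),np.sin(t)]);Y=np.array([-X[1],X[0]])
fl=np.array([.511,-.286])
to(list(fl-.035*X+.028*Y)+[.026],65.5)
E
```

```text
clock: 13.12
tool_pos: [0.4888, -0.2498, 0.1699]
eef_rot: [0.214, 0.977, -0.002, -0.004]
contact_force: [-0.3, -0.2, -0.1]
opening: 0.338
finger_force: 19.9
turn [-0.0059 -0.0073 -0.0047] then shift [-0.0002  0.0043  0.1439] | t 13.1 tcp [ 0.4888 -0.2498  0.1699] F [-0.3 -0.2 -0.1]
```

```bash
python3 -m jog '[[[0,0.004,0.03,0,0,0],[0,0,0.03,0,0,0],[0,0,0.03,0,0,0],[0,0,0.03,0,0,0],[0,0,0.015,0,0,0],[0,0,0.008,0,0,0],[0,0,0.003,0,0,0],[0,0,0,0,0,0]]]'
python3 -m jog '[[[0,0,0,0,0,0],[0,0,0,0,0,0],[0,0,0,0,0,0]]]' 0.038 20
python3 -m jog '[[[0,0,-0.02,0,0,0],[0,0,-0.03,0,0,0],[0,0,-0.04,0,0,0],[0,0,-0.04,0,0,0],[0,0,-0.02,0,0,0],[0,0,0,0,0,0]]]'
python3 - <<'E'
from h import *
to([.527,.238,.15],-19.2)
E
```

```text
clock: 14.12
tool_pos: [0.4913, -0.2431, 0.0265]
eef_rot: [0.212, 0.977, -0.001, -0.002]
contact_force: [-0.5, -0.2, 0.1]
opening: 0.339
finger_force: 19.9
clock: 14.5
tool_pos: [0.491, -0.2432, 0.0263]
eef_rot: [0.212, 0.977, -0.001, -0.003]
contact_force: [0.0, -0.1, -1.3]
opening: 0.434
finger_force: 0.0
clock: 15.25
tool_pos: [0.4926, -0.2432, 0.1773]
eef_rot: [0.212, 0.977, -0.002, -0.001]
contact_force: [0.8, -0.6, 0.8]
opening: 0.428
finger_force: 0.0
turn [-4.4000e-03  1.0000e-03  1.4788e+00] then shift [ 0.4657 -0.1258  0.0273] | t 15.2 tcp [ 0.4926 -0.2432  0.1773] F [ 0.8 -0.6  0.8]
```

```bash
python3 -m jog '[[[0,0,0,0,0,0.185],[0,0,0,0,0,0.185],[0,0,0,0,0,0.185],[0,0,0,0,0,0.185],[0,0,0,0,0,0.185],[0,0,0,0,0,0.185],[0,0,0,0,0,0.185],[0,0,0,0,0,0.185],[0,0,0,0,0,0]]]' 0.055 20
python3 -m jog '[[[0.046,-0.012,0,0,0,0],[0.046,-0.012,0,0,0,0],[0.046,-0.012,0,0,0,0],[0.046,-0.012,0,0,0,0],[0.046,-0.012,0,0,0,0],[0.046,-0.012,0,0,0,0],[0.046,-0.012,0,0,0,0],[0.046,-0.012,0,0,0,0],[0.046,-0.012,0,0,0,0],[0.046,-0.012,0.025,0,0,0],[0,0,0,0,0,0]]]'
python3 - <<'E'
from meas import *
s=snap('scene','s3.png');print(px(s,(.527,.238,.015)))
hsv=cv2.cvtColor(s['frame'],cv2.COLOR_RGB2HSV);m=cv2.inRange(hsv,(8,220,110),(28,255,255));m[:285]=0;m[330:]=0;m[:,:320]=0;m[:,365:]=0
y,x=np.nonzero(m);print(len(x),x.mean(),y.mean())
to([.527,.238,.011],-19.2)
E
```

```text
clock: 16.38
tool_pos: [0.4911, -0.2427, 0.1749]
eef_rot: [0.815, 0.58, -0.004, -0.002]
contact_force: [-0.9, -0.2, 1.0]
opening: 0.625
finger_force: 0.0
clock: 17.75
tool_pos: [0.5277, 0.2359, 0.148]
eef_rot: [0.812, 0.583, -0.004, -0.003]
contact_force: [-0.1, 0.1, 0.4]
opening: 0.628
finger_force: 0.0
[341.55393252 304.80263307]
256 341.04296875 303.86328125
turn [-0.008   0.0047  0.006 ] then shift [ 0.0047 -0.0033  0.1376] | t 17.8 tcp [0.5285 0.2324 0.1486] F [0.5 0.1 0.3]
```

```bash
python3 -m jog '[[[0.0045,-0.003,0.03,0,0,0],[0,0,0.03,0,0,0],[0,0,0.03,0,0,0],[0,0,0.025,0,0,0],[0,0,0.015,0,0,0],[0,0,0.007,0,0,0],[0,0,0,0,0,0],[0,0,0,0,0,0]]]' 0.055 20
python3 -m jog '[[[0,0,0,0,0,0],[0,0,0,0,0,0],[0,0,0,0,0,0],[0,0,0,0,0,0]]]' 0.0 20
python3 -m jog '[[[0,0,-0.02,0,0,0],[0,0,-0.03,0,0,0],[0,0,-0.04,0,0,0],[0,0,-0.04,0,0,0],[0,0,-0.03,0,0,0],[0,0,0,0,0,0]]]'
python3 - <<'E'
from h import *
t=np.radians(-24.5);X=np.array([np.cos(t),np.sin(t)]);Y=np.array([-X[1],X[0]])
fl=np.array([.511,-.286])
to(list(fl-.035*X-.028*Y)+[.17],65.5)
E
```

```text
clock: 18.8
tool_pos: [0.5284, 0.2362, 0.014]
eef_rot: [0.815, 0.579, -0.002, -0.001]
contact_force: [-0.6, 0.1, 0.6]
opening: 0.623
finger_force: 0.0
clock: 19.3
tool_pos: [0.5279, 0.2361, 0.0134]
eef_rot: [0.815, 0.579, -0.003, -0.001]
contact_force: [-0.7, 0.2, 2.0]
opening: 0.334
finger_force: 19.7
clock: 20.05
tool_pos: [0.5302, 0.2369, 0.1765]
eef_rot: [0.815, 0.579, 0.0, -0.001]
contact_force: [0.2, 0.9, -0.6]
opening: 0.336
finger_force: 19.7
turn [-3.0000e-04 -2.0000e-03 -1.4795e+00] then shift [-0.1643 -0.5118  0.0065] | t 20.1 tcp [0.5302 0.2369 0.1765] F [ 0.2  0.9 -0.6]
```

```bash
python3 -m jog '[[[0,0,0,0,0,-0.185],[0,0,0,0,0,-0.185],[0,0,0,0,0,-0.185],[0,0,0,0,0,-0.185],[0,0,0,0,0,-0.185],[0,0,0,0,0,-0.185],[0,0,0,0,0,-0.185],[0,0,0,0,0,-0.185],[0,0,0,0,0,0]]]'
python3 -m jog '[[[-0.0149,-0.0465,0,0,0,0],[-0.0149,-0.0465,0,0,0,0],[-0.0149,-0.0465,0,0,0,0],[-0.0149,-0.0465,0,0,0,0],[-0.0149,-0.0465,0,0,0,0],[-0.0149,-0.0465,0,0,0,0],[-0.0149,-0.0465,0,0,0,0],[-0.0149,-0.0465,0,0,0,0],[-0.0149,-0.0465,0,0,0,0],[-0.0149,-0.0465,0,0,0,0],[-0.0149,-0.0465,0,0,0,0],[0,0,0,0,0,0]]]'
python3 - <<'E'
from h import *
t=np.radians(-24.5);X=np.array([np.cos(t),np.sin(t)]);Y=np.array([-X[1],X[0]])
fl=np.array([.511,-.286])
to(list(fl-.035*X-.028*Y)+[.026],65.5)
s=snap('scene','s4.png')
cv2.imwrite('pics/s4c.png',cv2.resize(cv2.cvtColor(s['frame'],cv2.COLOR_RGB2BGR)[150:230,250:360],None,fx=5,fy=5))
E
```

```text
clock: 21.18
tool_pos: [0.5282, 0.2355, 0.1723]
eef_rot: [0.213, 0.977, -0.002, -0.004]
contact_force: [0.3, -0.4, -0.4]
opening: 0.336
finger_force: 19.7
clock: 22.68
tool_pos: [0.4641, -0.3022, 0.1731]
eef_rot: [0.218, 0.976, -0.003, -0.004]
contact_force: [-0.1, 0.4, -0.9]
opening: 0.338
finger_force: 19.7
turn [-0.0066 -0.0064 -0.0113] then shift [-0.0009  0.0062  0.1471] | t 22.7 tcp [ 0.4641 -0.3022  0.1731] F [-0.1  0.4 -0.9]
```

View pics/s4c.png

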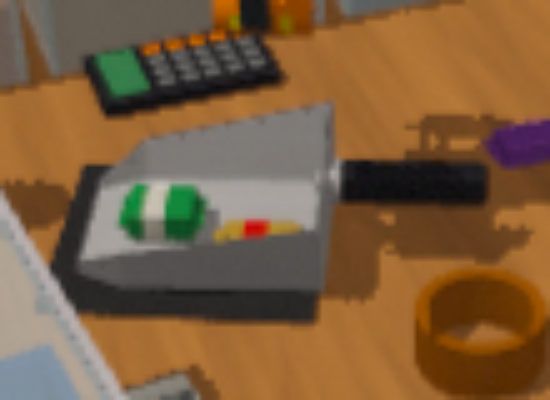

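Green and gold both lie in the scoop, and there is room for the roll on the far side of gold.

```bash
python3 -m jog '[[[0,0.006,0.03,0,0,-0.011],[0,0,0.03,0,0,0],[0,0,0.03,0,0,0],[0,0,0.03,0,0,0],[0,0,0.015,0,0,0],[0,0,0.010,0,0,0],[0,0,0.003,0,0,0],[0,0,0,0,0,0]]]'
python3 -m jog '[[[0,0,0,0,0,0],[0,0,0,0,0,0],[0,0,0,0,0,0]]]' 0.038 20
python3 -m jog '[[[0,0,-0.02,0,0,0],[0,0,-0.03,0,0,0],[0,0,-0.04,0,0,0],[0,0,-0.04,0,0,0],[0,0,-0.02,0,0,0],[0,0,0,0,0,0]]]'
python3 - <<'E'
from meas import *
t=np.radians(-24);X=np.array([np.cos(t),np.sin(t)])
to(list(np.array([.511,-.286])-.108*X)+[.12],66)
s=snap('top','t2.png')
cv2.imwrite('pics/t2c.png',cv2.resize(cv2.cvtColor(s['frame'],cv2.COLOR_RGB2BGR)[150:270,360:460],None,fx=5,fy=5,interpolation=cv2.INTER_CUBIC))
E
```

```text
clock: 23.72
tool_pos: [0.4683, -0.2921, 0.0267]
eef_rot: [0.206, 0.978, -0.001, -0.002]
contact_force: [0.1, -0.0, -0.8]
opening: 0.34
finger_force: 19.7
clock: 24.1
tool_pos: [0.468, -0.2922, 0.0265]
eef_rot: [0.206, 0.978, -0.001, -0.003]
contact_force: [-0.2, 0.3, -0.5]
opening: 0.432
finger_force: 0.0
clock: 24.85
tool_pos: [0.4696, -0.2922, 0.1775]
eef_rot: [0.207, 0.978, -0.002, -0.001]
contact_force: [0.8, 1.3, 0.1]
opening: 0.43
finger_force: 0.0
turn [-0.0038 -0.002   0.0028] then shift [0.0727 0.0225 0.0575] | t 24.9 tcp [ 0.4696 -0.2922  0.1775] F [0.8 1.3 0.1]
```

View pics/t2c.png

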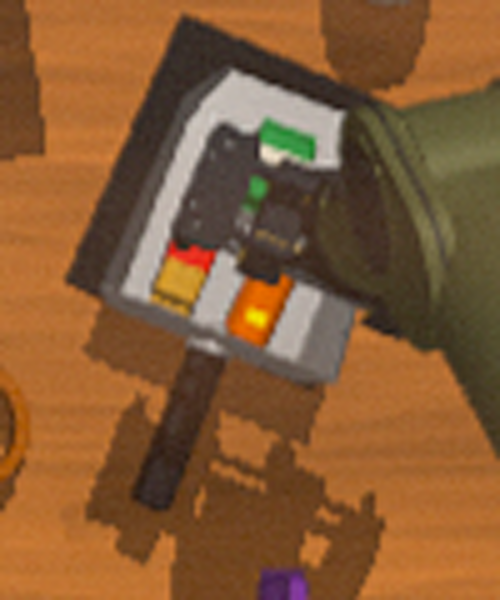

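```bash
cat >> h.py <<'E'
def down(yaw,tilt):
    t=np.radians(yaw); y=[np.cos(t),np.sin(t),0]; z=[0,0,-1]
    return R.from_matrix(np.c_[np.cross(y,z),y,z])*R.from_rotvec([0,tilt,0])
E
python3 - <<'E'
from h import *
t=np.radians(-24);X=np.array([np.cos(t),np.sin(t),0]);g=np.array([.4123,-.242,.054])
r=down(66,-.35);z=r.as_matrix()[:,2]; print('z',z)
tcp=g+.019*z; print(tcp); to(tcp-.1*z,rot=r); to(tcp,rot=r)
E
```

```text
z [ 0.31325273 -0.1394691  -0.93937271]
[ 0.4182518  -0.24464991  0.03615192]
turn [-0.0035 -0.3545  0.0035] then shift [0.1095 0.0228 0.0092] | t 24.9 tcp [ 0.4687 -0.2921  0.1763] F [-0.1  0.2  0.7]
turn [-0.0035 -0.3545  0.0035] then shift [0.1095 0.0228 0.1092] | t 24.9 tcp [ 0.4687 -0.2921  0.1763] F [-0.1  0.2  0.7]
```

All three are in the scoop and the handle runs from (401,219) to (391,251), which agrees with the estimate. I'll grasp the handle leaning 20° back.

```bash
python3 -m jog '[[[0,0,-0.02,-0.0035,-0.177,0.0035],[0,0,0,0,-0.177,0],[0.028,0.006,0,0,0,0],[0.028,0.006,0,0,0,0],[0.028,0.006,0.01,0,0,0],[0.0255,0.005,0.01,0,0,0],[0,0,0.02,0,0,0],[0,0,0.03,0,0,0],[0,0,0,0,0,0],[0,0,0,0,0,0]]]' 0.07 60
python3 - <<'E'
from h import *
t=np.radians(-24);g=np.array([.4123,-.242,.054])
r=down(66,-.35);z=r.as_matrix()[:,2];to(g+.019*z,rot=r)
E
```

```text
clock: 26.15
tool_pos: [0.4179, -0.2611, 0.102]
eef_rot: [0.209, 0.966, -0.049, 0.147]
contact_force: [0.4, -0.4, 0.3]
opening: 0.793
finger_force: 0.0
turn [-0.0345 -0.0409 -0.0012] then shift [0.0285 0.0151 0.0596] | t 26.1 tcp [ 0.4179 -0.2611  0.102 ] F [ 0.4 -0.4  0.3]
```

```bash
python3 -m jog '[[[0.014,0.0075,0,-0.0345,-0.04,0],[0.0145,0.0075,0,0,0,0],[0,0,0,0,0,0]]]'
python3 - <<'E'
from h import *
g=np.array([.4123,-.242,.054])
r=down(66,-.35);z=r.as_matrix()[:,2];to(g+.019*z,rot=r)
E
```

```text
clock: 26.52
tool_pos: [0.3992, -0.2362, 0.0929]
eef_rot: [0.205, 0.963, -0.036, 0.17]
contact_force: [0.6, -0.2, -0.0]
opening: 0.796
finger_force: 0.0
turn [ 0.     -0.0007  0.0004] then shift [-0.0001 -0.      0.0605] | t 26.5 tcp [ 0.3992 -0.2362  0.0929] F [ 0.6 -0.2 -0. ]
```

```bash
python3 -m jog '[[[0,0,0.02,0,0,0],[0,0,0.02,0,0,0],[0,0,0.015,0,0,0],[0,0,0.0055,0,0,0],[0,0,0,0,0,0],[0,0,0,0,0,0]]]'
python3 -m jog '[[[0,0,0,0,0,0],[0,0,0,0,0,0],[0,0,0,0,0,0],[0,0,0,0,0,0],[0,0,0,0,0,0]]]' 0.0 60
python3 -m jog '[[[0.0017,0,-0.0047,0,0,0],[0.0034,0,-0.0094,0,0,0],[0.0051,0,-0.0141,0,0,0],[0,0,0,0,0,0],[0,0,0,0,0,0]]]'
python3 - <<'E'
from meas import *
s=snap('scene','s5.png')
cv2.imwrite('pics/s5c.png',cv2.resize(cv2.cvtColor(s['frame'],cv2.COLOR_RGB2BGR)[130:230,240:400],None,fx=4,fy=4))
to([0,0,0])
E
```

```text
clock: 27.28
tool_pos: [0.4191, -0.2454, 0.0362]
eef_rot: [0.205, 0.963, -0.036, 0.171]
contact_force: [-0.5, 0.5, 0.8]
opening: 0.795
finger_force: 0.0
clock: 27.9
tool_pos: [0.4192, -0.2454, 0.0357]
eef_rot: [0.205, 0.963, -0.036, 0.171]
contact_force: [-0.5, 0.0, 0.6]
opening: 0.263
finger_force: 59.8
clock: 28.52
tool_pos: [0.4018, -0.2378, 0.0589]
eef_rot: [0.206, 0.963, -0.037, 0.171]
contact_force: [-0.1, 0.3, -2.7]
opening: 0.267
finger_force: 59.8
turn [-1.000e-04  3.514e-01  0.000e+00] then shift [0.4639 0.0528 0.0587] | t 28.6 tcp [ 0.4019 -0.2378  0.0587] F [ 0.8 -0.5 -2.8]
```

View pics/s5c.png

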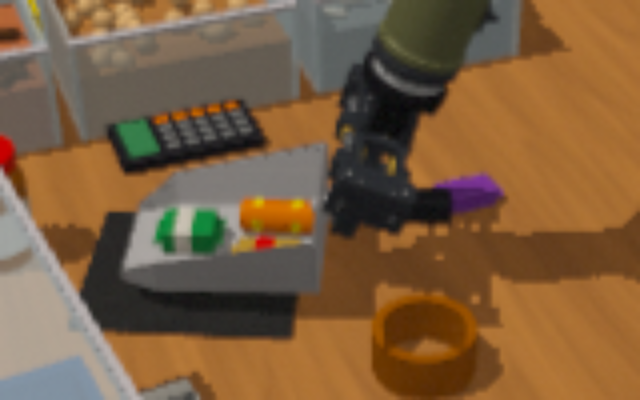

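```bash
python3 -m jog '[[[-0.0017,0,-0.0047,0,0,0],[-0.0034,0,-0.0094,0,0,0],[-0.0051,0,-0.0141,0,0,0],[-0.0069,0,-0.0188,0,0,0],[-0.0069,0,-0.0188,0,0,0],[-0.0069,0,-0.0188,0,0,0],[-0.0051,0,-0.0141,0,0,0],[-0.0017,0,-0.0047,0,0,0],[0,0,0,0,0,0]]]'
python3 -m jog '[[[0,0,0,-0.0076,0,-0.0208],[0,0,0,-0.0152,0,-0.0416],[0,0,0,-0.0152,0,-0.0416],[0,0,0,-0.0152,0,-0.0416],[0,0,0,-0.0152,0,-0.0416],[0,0,0,-0.0152,0,-0.0416],[0,0,0,-0.0152,0,-0.0416],[0,0,0,-0.0152,0,-0.0416],[0,0,0,-0.0152,0,-0.0416],[0,0,0,-0.0152,0,-0.0416],[0,0,0,-0.0152,0,-0.0416],[0,0,0,-0.0152,0,-0.0416]]]'
python3 -m jog '[[[0,0,0,-0.0076,0,-0.0208],[0,0,0,0,0,0]]]'
python3 - <<'E'
from meas import *
n=np.array([-.1748,0,.0939])
r=down(96.5,-.35); nose=np.array([.704,.039,.13]); p=nose-r.apply(n); print('tcp target',p)
to(p,rot=r)
s=snap('scene','s6.png')
E
```

```text
clock: 29.7
tool_pos: [0.4014, -0.2375, 0.1691]
eef_rot: [0.205, 0.963, -0.037, 0.171]
contact_force: [0.4, 0.1, -4.0]
opening: 0.265
finger_force: 59.8
clock: 31.2
tool_pos: [0.4015, -0.2375, 0.1688]
eef_rot: [-0.045, 0.984, 0.008, 0.174]
contact_force: [0.0, 0.9, -3.4]
opening: 0.269
finger_force: 59.8
clock: 31.45
tool_pos: [0.4015, -0.2377, 0.1688]
eef_rot: [-0.055, 0.983, 0.009, 0.174]
contact_force: [0.5, 0.1, -3.2]
opening: 0.263
finger_force: 59.8
tcp target [0.50886204 0.01676684 0.15826856]
turn [-0.0013  0.0009 -0.0023] then shift [-0.1237  0.2407  0.0563] | t 31.4 tcp [ 0.4015 -0.2377  0.1688] F [ 0.5  0.1 -3.2]
```

View pics/s6.png

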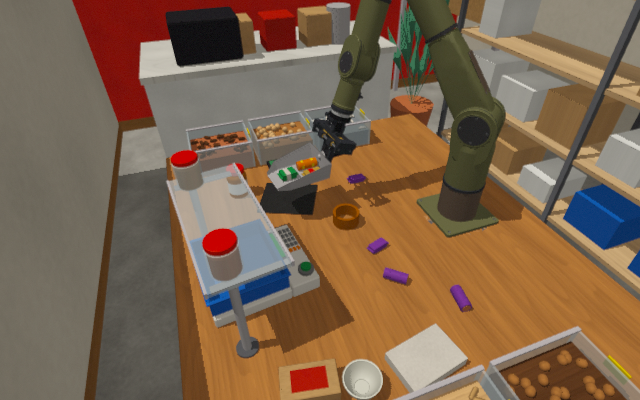

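Scoop is level with all treats aboard at (300,168). Now moving it smoothly to the pan front.

```bash
python3 -m jog '[[[-0.0025,0.0048,0.0011,0,0,0],[-0.005,0.0096,0.0022,0,0,0],[-0.0074,0.0144,0.0034,0,0,0],[-0.0074,0.0144,0.0034,0,0,0],[-0.0074,0.0144,0.0034,0,0,0],[-0.0074,0.0144,0.0034,0,0,0],[-0.0074,0.0144,0.0034,0,0,0],[-0.0074,0.0144,0.0034,0,0,0],[-0.0074,0.0144,0.0034,0,0,0],[-0.0074,0.0144,0.0034,0,0,0],[-0.0074,0.0144,0.0034,0,0,0],[-0.0074,0.0144,0.0034,0,0,0]]]'
python3 -m jog '[[[-0.0074,0.0144,0.0034,0,0,0],[-0.0074,0.0144,0.0034,0,0,0],[-0.0074,0.0144,0.0034,0,0,0],[-0.0074,0.0144,0.0034,0,0,0],[-0.0062,0.012,0.0028,0,0,0],[-0.0037,0.0072,0.0017,0,0,0],[-0.0025,0.0048,0.0011,0,0,0],[0,0,0,0,0,0]]]'
python3 - <<'E'
from meas import *
n=np.array([-.1748,0,.0939])
r=down(96.5,-.35); nose=np.array([.704,.039,.12]); p=nose-r.apply(n); to(p,rot=r)
s=snap('scene','s7.png');t=snap('top','t7.png')
f=lambda q:cv2.cvtColor(q['frame'],cv2.COLOR_RGB2BGR)
a=cv2.resize(f(s)[130:330,160:400],(480,400));b=cv2.resize(f(t)[40:240,230:400],(320,376));b=np.vstack([b,np.zeros((24,320,3),np.uint8)])
cv2.imwrite('pics/c7.png',np.hstack([a,b]))
E
```

```text
clock: 33.0
tool_pos: [0.473, -0.0689, 0.1616]
eef_rot: [-0.055, 0.983, 0.01, 0.174]
contact_force: [-0.5, -0.7, -3.6]
opening: 0.262
finger_force: 59.8
clock: 34.0
tool_pos: [0.5095, 0.0161, 0.1581]
eef_rot: [-0.055, 0.983, 0.009, 0.174]
contact_force: [-0.3, -0.2, -3.2]
opening: 0.268
finger_force: 59.8
turn [-0.0013  0.0008 -0.0023] then shift [0.0039 0.0008 0.009 ] | t 34.0 tcp [0.5095 0.0161 0.1581] F [-0.3 -0.2 -3.2]
```

View pics/c7.png

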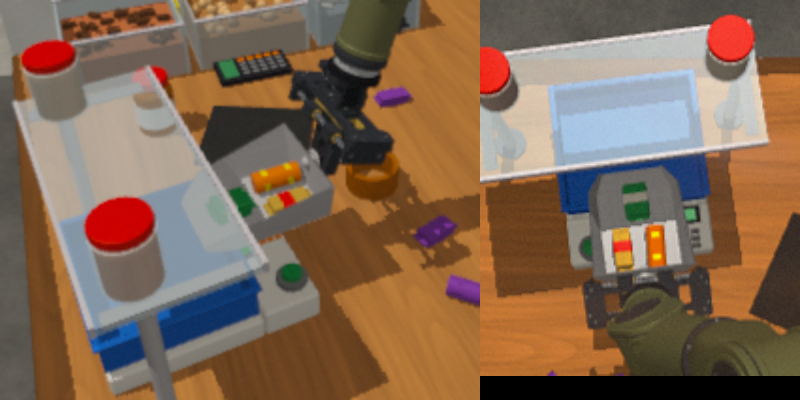

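```bash
python3 -c "
from h import *
s=dict(np.load('pics/top.npz'))
print(w(s,312.4,131,.13),w(s,230+(635-480)/1.882,40+165/1.882,.25))
print('post',w(s,230+(605-480)/1.882,40+275/1.882,.19))"
```

```text
[0.70046469 0.03295784 0.13      ] [0.67827347 0.02953275 0.25      ]
post [0.5194726 0.0790742 0.19     ]
```

```bash
python3 -m jog '[[[0.0034,0,0.0094,0,0,0],[-0.0049,0,-0.0086,0,0.05,0],[-0.0049,0,-0.0086,0,0.05,0],[-0.0049,0,-0.0086,0,0.05,0],[-0.0049,0,-0.0086,0,0.05,0],[-0.0049,0,-0.0086,0,0.05,0],[-0.0049,0,-0.0086,0,0.05,0],[-0.0049,0,-0.0086,0,0.05,0],[-0.0049,0,-0.0086,0,0.05,0],[0,0,0,0,0,0],[0,0,0,0,0,0]]]'
python3 - <<'E'
from h import *
st=get_state();r=R.from_quat(st['eef_rot']);print('nose',st['tool_pos']+r.apply([-.1748,0,.0939]),'z',r.as_matrix()[:,2],st['contact_force'])
E
```

```text
clock: 35.48
tool_pos: [0.5308, 0.0139, 0.2141]
eef_rot: [-0.054, 0.999, -0.008, -0.008]
contact_force: [0.2, 0.0, -3.8]
opening: 0.268
finger_force: 59.8
nose [0.70321229 0.03106657 0.11726298] z [-0.01504927 -0.01626699 -0.99975442] [ 0.23469443  0.00469116 -3.80596458]
```

```bash
python3 -m jog '[[[-0.0049,0,-0.0086,0,0.05,0],[-0.0049,0,-0.0086,0,0.05,0],[-0.0049,0,-0.0086,0,0.05,0],[-0.0049,0,-0.0086,0,0.05,0],[-0.0049,0,-0.0086,0,0.05,0],[-0.0049,0,-0.0086,0,0.05,0],[0,0,0,0,0,0],[0,0,0,0,0,0],[0,0,0,0,0,0],[0,0,0,0,0,0]]]'
python3 - <<'E'
from h import *
st=get_state();r=R.from_quat(st['eef_rot']);print('nose',st['tool_pos']+r.apply([-.1748,0,.0939]),'z',r.as_matrix()[:,2],st['contact_force'])
s=snap('scene','s8.png');t=snap('top','t8.png')
f=lambda q:cv2.cvtColor(q['frame'],cv2.COLOR_RGB2BGR)
a=cv2.resize(f(s)[130:330,160:400],(480,400));b=cv2.resize(f(t)[40:240,230:400],(320,376));b=np.vstack([b,np.zeros((24,320,3),np.uint8)])
cv2.imwrite('pics/c8.png',np.hstack([a,b]))
E
```

```text
clock: 36.72
tool_pos: [0.5675, 0.0189, 0.2615]
eef_rot: [-0.052, 0.986, -0.015, -0.156]
contact_force: [0.8, -0.3, -1.7]
opening: 0.264
finger_force: 59.8
nose [0.70401996 0.03165776 0.11807544] z [-0.30687454 -0.04644985 -0.95061582] [ 0.75395723 -0.34729958 -1.65398787]
```

View pics/c8.png

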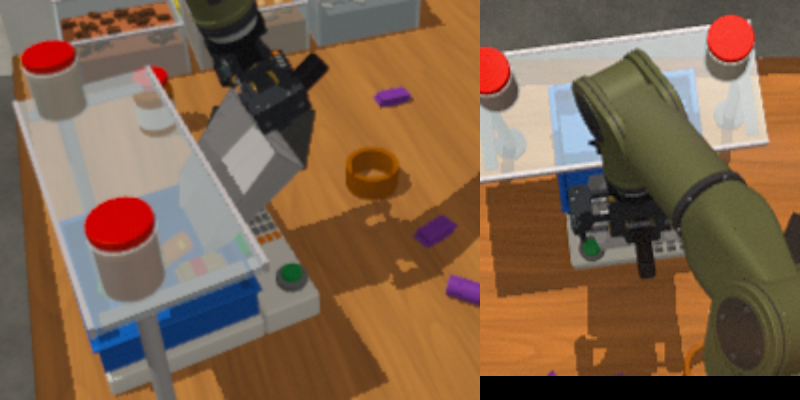

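The treats slid out into the pan (orange, gold and green visible through the glass at crop (178,245), (200,265), (245,243)). I'll pull back slightly and level the scoop.

```bash
python3 -m jog '[[[0.0094,0,-0.0035,0,0,0],[0.0094,0,-0.0035,0,0,0],[0.0049,0,0.0086,0,-0.05,0],[0.0049,0,0.0086,0,-0.05,0],[0.0049,0,0.0086,0,-0.05,0],[0.0049,0,0.0086,0,-0.05,0],[0.0049,0,0.0086,0,-0.05,0],[0.0049,0,0.0086,0,-0.05,0],[0.0049,0,0.0086,0,-0.05,0],[0.0049,0,0.0086,0,-0.05,0],[0.0049,0,0.0086,0,-0.05,0],[0.0049,0,0.0086,0,-0.05,0]]]'
python3 -m jog '[[[0.0049,0,0.0086,0,-0.05,0],[0.0049,0,0.0086,0,-0.05,0],[0.0049,0,0.0086,0,-0.05,0],[0.0049,0,0.0086,0,-0.05,0],[0,0,0,0,0,0]]]'
python3 - <<'E'
from h import *
r=down(96.5,-.35);st=get_state();print(st['tool_pos']+R.from_quat(st['eef_rot']).apply([-.1748,0,.0939]))
to([.42,-.1,.17],rot=r)
E
```

```text
clock: 38.33
tool_pos: [0.4961, 0.0104, 0.1941]
eef_rot: [-0.054, 0.994, -0.002, 0.093]
contact_force: [1.2, -0.7, -3.0]
opening: 0.266
finger_force: 59.8
clock: 38.95
tool_pos: [0.4909, 0.0014, 0.1648]
eef_rot: [-0.053, 0.985, -0.01, 0.163]
contact_force: [0.1, -0.2, -3.2]
opening: 0.266
finger_force: 59.8
[0.68566418 0.01999129 0.13206144]
turn [-0.0398 -0.0232  0.0016] then shift [ 0.0751 -0.0927 -0.0329] | t 39.0 tcp [0.4909 0.0014 0.1648] F [ 0.1 -0.2 -3.2]
```

```bash
python3 -m jog '[[[0.02,0,-0.007,-0.02,-0.012,0],[0.025,0,-0.01,-0.02,-0.012,0],[0.03,0,-0.012,0,0,0],[0.0,-0.03,0,0,0,0],[0.0,-0.04,0,0,0,0],[0.0,-0.04,0,0,0,0],[0,-0.04,0,0,0,0],[0,-0.04,0,0,0,0],[0,-0.02,0,0,0,0],[0,0,0,0,0,0]]]'
python3 - <<'E'
from h import *
st=get_state();print(st['contact_force'],st['tool_pos'])
s=snap('scene','s9.png');t=snap('top','t9.png')
f=lambda q:cv2.cvtColor(q['frame'],cv2.COLOR_RGB2BGR)
a=cv2.resize(f(s)[130:330,160:400],(480,400));b=cv2.resize(f(t)[50:290,250:450],(320,384));b=np.vstack([b,np.zeros((16,320,3),np.uint8)])
cv2.imwrite('pics/c9.png',np.hstack([a,b]))
E
```

```text
clock: 40.2
tool_pos: [0.4389, -0.2184, 0.1689]
eef_rot: [-0.054, 0.983, 0.008, 0.175]
contact_force: [0.4, 0.5, -2.5]
opening: 0.264
finger_force: 59.9
[ 0.38555945  0.54934821 -2.49760839] [ 0.43887232 -0.21835433  0.16892953]
```

View pics/c9.png

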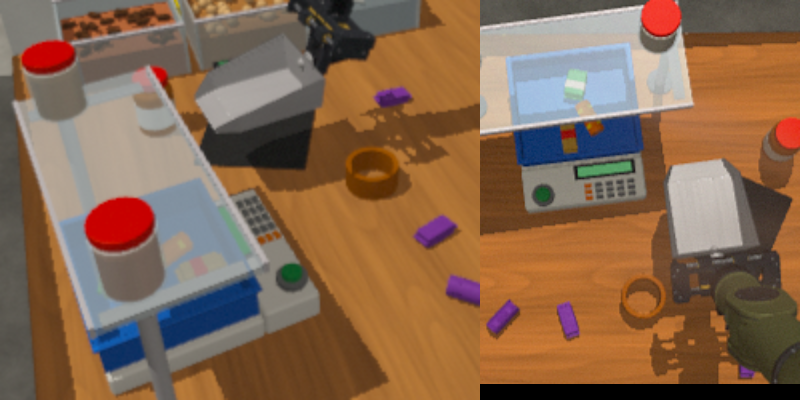

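All three treats lie in the pan (green (575,85), roll (592,122), gold (568,138) in the right crop) and the scoop is empty. Returning the scoop to the mat.

```bash
python3 -m jog '[[[0,0,0,0.0183,0,0.05],[0,0,0,0.0183,0,0.05],[0,0,0,0.0183,0,0.05],[0,0,0,0.0183,0,0.05],[0,0,0,0.0183,0,0.05],[0,0,0,0.0183,0,0.05],[0,0,0,0.0183,0,0.05],[0,0,0,0.0183,0,0.05],[0,0,0,0.0183,0,0.05],[0,0,0,0.0183,0,0.05],[0,0,0,0,0,0]]]'
python3 - <<'E'
from h import *
r=down(66,-.35); to([.428,-.246,.06],rot=r)
E
```

```text
clock: 41.68
tool_pos: [0.438, -0.214, 0.1681]
eef_rot: [0.203, 0.964, -0.036, 0.171]
contact_force: [-0.1, 0.4, -2.3]
opening: 0.263
finger_force: 59.9
turn [0.0021 0.0002 0.0037] then shift [ 0.0334 -0.0333  0.1028] | t 41.7 tcp [ 0.438  -0.214   0.1681] F [-0.1  0.4 -2.3]
```

```bash
python3 -m jog '[[[0.0055,-0.0083,0.017,0.0021,0,0.0037],[0.0055,-0.0083,0.017,0,0,0],[0.0055,-0.0083,0.017,0,0,0],[0.0055,-0.0083,0.017,0,0,0],[0.0055,0,0.017,0,0,0],[0.0055,0,0.017,0,0,0],[0,0,0,0,0,0],[0,0,0,0,0,0]]]'
python3 - <<'E'
from h import *
r=down(66,-.35); to([.428,-.246,.037],rot=r)
E
```

```text
clock: 42.68
tool_pos: [0.4283, -0.2478, 0.0614]
eef_rot: [0.206, 0.963, -0.037, 0.171]
contact_force: [-0.1, 0.2, -1.2]
opening: 0.267
finger_force: 59.9
turn [-0.0018  0.0014 -0.0024] then shift [0.0093 0.0016 0.0226] | t 42.7 tcp [ 0.4283 -0.2478  0.0614] F [-0.1  0.2 -1.2]
```

```bash
python3 -m jog '[[[0.003,0,0.007,0,0,0],[0.003,0,0.007,0,0,0],[0.002,0,0.005,0,0,0],[0.0012,0,0.0033,0,0,0],[0,0,0,0,0,0]]]'
python3 - <<'E'
from h import *
s=snap('scene','s10.png');t=snap('top','t10.png')
f=lambda q:cv2.cvtColor(q['frame'],cv2.COLOR_RGB2BGR)
a=cv2.resize(f(s)[140:220,240:380],(460,263));b=cv2.resize(f(t)[140:270,360:460],(320,416))
a=np.vstack([a,np.zeros((153,460,3),np.uint8)])
cv2.imwrite('pics/c10.png',np.hstack([a,b]))
E
```

```text
clock: 43.3
tool_pos: [0.4272, -0.2477, 0.0365]
eef_rot: [0.206, 0.963, -0.037, 0.171]
contact_force: [0.8, -0.1, -2.2]
opening: 0.267
finger_force: 59.9
```

View pics/c10.png

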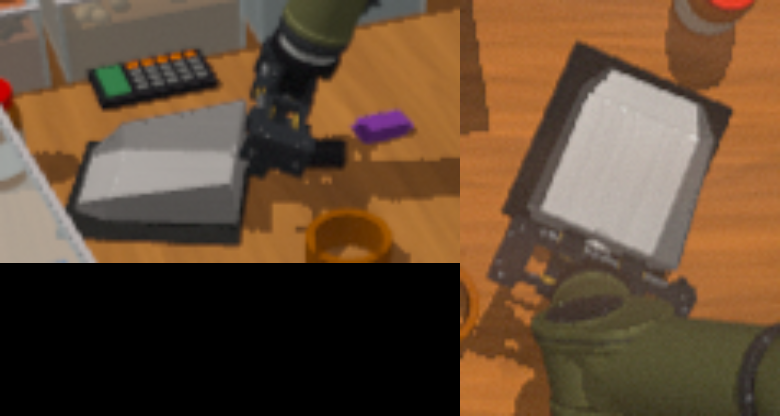

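The scoop sits over the middle of the mat. I'll lower it the last bit and release.

```bash
python3 -m jog '[[[0.0005,0,0.0014,0,0,0],[0,0,0,0,0,0],[0,0,0,0,0,0]]]'
python3 -m jog '[[[0,0,0,0,0,0],[0,0,0,0,0,0],[0,0,0,0,0,0],[0,0,0,0,0,0]]]' 0.06 20
python3 -m jog '[[[0,0,-0.02,0,0,0],[0,0,-0.03,0,0,0],[0,0,-0.04,0,0,0],[0,0,-0.04,0,0,0],[0,0,-0.03,0,0,0],[0,0,0,0.0,0.175,0],[0,0,0,0,0.175,0],[0,0,0,0,0,0]]]'
python3 - <<'E'
from h import *
to([.585,.110,.13])
E
```

```text
clock: 43.78
tool_pos: [0.4275, -0.2479, 0.0357]
eef_rot: [0.206, 0.963, -0.037, 0.171]
contact_force: [-1.3, 0.5, 2.4]
opening: 0.264
finger_force: 59.9
clock: 44.28
tool_pos: [0.4273, -0.2478, 0.0353]
eef_rot: [0.206, 0.963, -0.037, 0.171]
contact_force: [0.6, -0.4, 0.5]
opening: 0.674
finger_force: 0.0
clock: 45.28
tool_pos: [0.3646, -0.2418, 0.1802]
eef_rot: [0.211, 0.97, -0.057, 0.102]
contact_force: [-0.2, 0.3, 0.5]
opening: 0.681
finger_force: 0.0
turn [-0.0664  0.2246  0.0075] then shift [-0.0511  0.412   0.0502] | t 45.3 tcp [ 0.3646 -0.2418  0.1802] F [-0.2  0.3  0.5]
```

```bash
python3 -c "
from h import *
to([.585,.11,.13],rot=down(96.5,-.2))"
```

```text
turn [-0.1793  0.0057 -0.5235] then shift [-0.2437  0.3246  0.1007] | t 45.3 tcp [ 0.3646 -0.2418  0.1802] F [-0.2  0.3  0.5]
```

```bash
python3 -m jog '[[[0,0,0,-0.0448,0.0014,-0.1309],[0,0,0,-0.0448,0.0014,-0.1309],[0,0,0,-0.0448,0.0014,-0.1309],[0,0,0,-0.0448,0.0014,-0.1309],[0,0,0,0,0,0]]]' 0.0 20
python3 -m jog '[[[-0.0221,0.0295,0.009,0,0,0],[-0.0221,0.0295,0.009,0,0,0],[-0.0221,0.0295,0.009,0,0,0],[-0.0221,0.0295,0.009,0,0,0],[-0.0221,0.0295,0.009,0,0,0],[-0.0221,0.0295,0.009,0,0,0],[-0.0221,0.0295,0.009,0,0,0],[-0.0221,0.0295,0.009,0,0,0],[-0.0221,0.0295,0.009,0,0,0],[-0.0221,0.0295,0.009,0,0,0],[-0.0221,0.0295,0.009,0,0,0],[0,0,0,0,0,0]]]'
python3 -c "
from h import *
to([.585,.11,.085],rot=down(96.5,-.2)); to([.585,.11,.060],rot=down(96.5,-.2))
s=snap('top','t11.png'); f=cv2.cvtColor(s['frame'],cv2.COLOR_RGB2BGR)[60:260,220:400]; cv2.imwrite('pics/c11.png',cv2.resize(f,(540,600)))"
```

```text
clock: 45.9
tool_pos: [0.3626, -0.2421, 0.1793]
eef_rot: [-0.052, 0.994, 0.006, 0.099]
contact_force: [0.3, 0.1, -0.4]
opening: 0.137
finger_force: 0.0
clock: 47.4
tool_pos: [0.585, 0.1135, 0.1304]
eef_rot: [-0.055, 0.993, 0.007, 0.1]
contact_force: [0.1, -0.7, -0.3]
opening: 0.004
finger_force: 0.0
turn [ 0.0021  0.001  -0.0029] then shift [ 0.0094 -0.0035  0.0444] | t 47.4 tcp [0.585  0.1135 0.1304] F [ 0.1 -0.7 -0.3]
turn [ 0.0021  0.001  -0.0029] then shift [ 0.0143 -0.0035  0.069 ] | t 47.4 tcp [0.585  0.1135 0.1304] F [ 0.1 -0.7 -0.3]
```

View pics/c11.png

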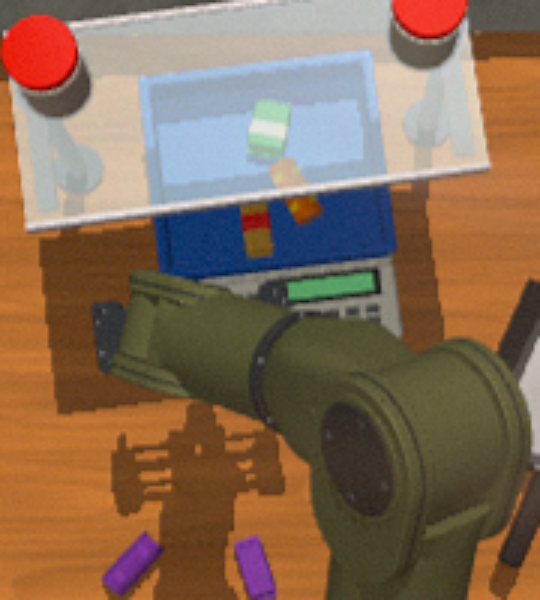

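All three treats lie inside the pan (green (268,130), roll (297,190), gold (257,230)). Pressing the key.

```bash
python3 -m jog '[[[0.004,-0.0035,0.02,0,0,0],[0.0054,0,0.0244,0,0,0],[0.002,0,0.0098,0,0,0],[0.001,0,0.005,0,0,0],[0.001,0,0.005,0,0,0],[0.0009,0,0.0045,0,0,0],[0,0,0,0,0,0],[0,0,0,0,0,0]]]'
```

```text
clock: 48.45
tool_pos: [0.584, 0.1052, 0.0632]
eef_rot: [-0.054, 0.994, 0.005, 0.1]
contact_force: [-9.1, -4.9, 25.6]
opening: 0.006
finger_force: 12.9
```

```bash
for i in 1 2 3 4 5; do python3 -m jog '[[[-0.0004,0,-0.002,0,0,0],[0,0,0,0,0,0],[0,0,0,0,0,0]]]' | egrep 'tool_pos|contact'; done; python3 -c "
from h import *
s=snap('scene','s12.png'); f=cv2.cvtColor(s['frame'],cv2.COLOR_RGB2BGR)[210:310,210:340]; cv2.imwrite('pics/c12.png',cv2.resize(f,(650,500)))"
```

```text
tool_pos: [0.5841, 0.1052, 0.0637]
contact_force: [-4.1, -2.6, 11.7]
tool_pos: [0.5841, 0.1052, 0.0645]
contact_force: [-2.4, -2.0, 3.9]
tool_pos: [0.5843, 0.1055, 0.0663]
contact_force: [-1.2, -2.1, 3.8]
tool_pos: [0.5844, 0.1057, 0.0684]
contact_force: [-0.2, -1.1, 2.3]
tool_pos: [0.584, 0.1061, 0.0704]
contact_force: [0.4, 0.7, -0.8]
```

View pics/c12.png

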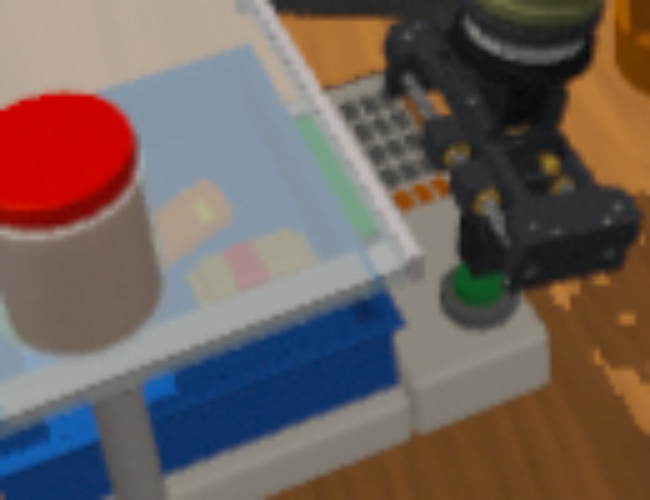

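The force profile (about 4 N spring from z 0.069, hard stop at 0.0637) shows that the key went fully down and came back up. I'll retreat and check once.

```bash
python3 -m jog '[[[0,0,-0.02,0,0,0],[0,0,-0.03,0,0,0],[0.03,0,-0.03,0,0,0],[0.04,0,-0.02,0,0,0],[0.04,0,0,0,0,0],[0.03,0,0,0,0,0],[0,0,0,0,0,0],[0,0,0,0,0,0]]]'
python3 -c "
from h import *
s=snap('top','t13.png'); f=cv2.cvtColor(s['frame'],cv2.COLOR_RGB2BGR)[50:270,170:470]; cv2.imwrite('pics/c13.png',cv2.resize(f,(750,550)))"
```

```text
clock: 51.38
tool_pos: [0.4294, 0.089, 0.1412]
eef_rot: [-0.054, 0.994, 0.006, 0.099]
contact_force: [-0.1, 0.7, 0.1]
opening: 0.005
finger_force: 0.0
```

View pics/c13.png

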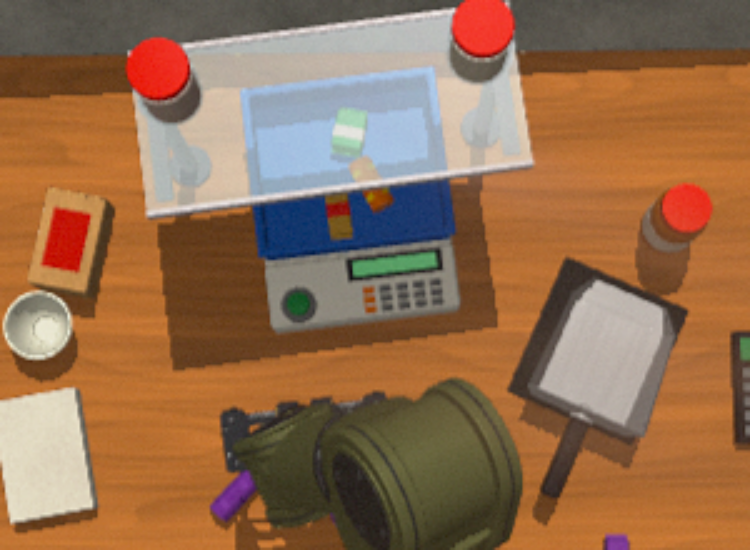

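The treats are in the pan, the scoop stands on its mat, and the bystanders have not moved. Handing in.

```bash
python3 -c "
from plant import *
print(finish_job())"
```

```text
the job is handed in; nothing more can be done
None
```

The job is handed in: all three treats (gold, green, roll) were tipped from the scoop into the pan, the scoop stands back on its mat, the key was pressed fully down and released, and I saw no shelf bump or moved bystander; the hand-in returned no verdict.

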